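# Hold a frame rail against the sprung stop of a framing jig

### The job

On the framing jig, first swing the clamp lever that lies across the channel fully open. Then lay the longer of the two loose wooden rails flat in the channel between the guides and press its end squarely against the sprung stop plate with a steady push of about 8 N, which brings the plate half way back along its travel; never ram the plate to the end of its travel. Finish while still holding the rail pressed like that, so that I can screw the corner plate on, and leave everything else on the table where it is.

Things in the scene. Friction and masses are not known exactly. Their poses are not given: they have to be found in the camera images.
- jig: Framing jig fixed to the table: plywood board 320 x 160 x 12 mm; origin at the centre of its underside (table height), x along the channel towards the sprung stop, y to the left looking along x, z up. At x = 125 to 155 mm stands the stop's dark steel housing, 60 mm wide, top at z = 50 mm. Black ticks on the board at x = 80 mm mark the face of the stop plate at half travel.
- channel (a point): Point on the channel's bed (the board's top, 12 mm above the table) above the jig's origin; axes as the jig's. Two aluminium guides, 6 mm wide and 8 mm high above the bed, run along x from -152 to +52 mm from here, inner faces at y = -18 and +18 mm. The channel is open above and at its -x end.
- stop (a joint): Sprung end stop: how far the plate has been pushed back towards the housing, in m: 0 = free, 0.040 = end of travel. Linear spring of 400 N/m without preload (8 N at 0.020).
- stop_face (a point): Aluminium plate of the sprung stop, 8 mm thick, 50 mm wide (y), 36 mm tall; this point is the middle of the lower edge of the face that the rail is pressed against; it looks to the jig's -x. With the spring free it stands at x = 60, y = 0, z = 12.5 mm in the jig's frame, and slides along the jig's +x. Axes as the jig's.
- lever (a joint): Clamp lever, a flat steel bar 14 mm wide, 10 mm thick, 21.5 mm above the table, turning level about a pivot at x = -40, y = 60 mm in the jig's frame. 0 rad = straight across the channel (towards the jig's -y), barring it; grows counter-clockwise from above; 1.571 = fully open, along the jig's +x beside the channel, at its end stop. Stays where left; about 0.6 N at the knob moves it.
- lever_knob (a point): Centre of the top of the black upright cylindrical knob at the lever's free end: 16 mm in diameter, it stands 35 mm above the bar, top 66.5 mm above the table, 110 mm from the pivot.
- lever_pivot (a point): The lever's pivot axis, on the underside of the bar, 21.5 mm above the table.
- long_rail: The longer loose rail, plain light wood with square ends: 180 mm long (its x), 28 mm wide (y), 34 mm high (z), about 90 g; origin at the centre of its underside, lying on the table at the start.
- short_rail: The shorter rail, the same wood and section but 110 mm long; not wanted. Origin at the centre of its underside, x along it.
- brush: Thin paint brush lying on the table, 170 mm long along its x, 10 mm high; leave alone.
- water_jar: Open glass jar, 68 mm across its rim, 85 mm tall; origin at the centre of its underside; leave alone.
- palette: White flower-shaped ceramic palette, 138 mm across, 16 mm high; origin at the centre of its underside; leave alone.
- gum_bottle: Small white bottle with a black cap, 48 mm in diameter, 100 mm tall; origin at the centre of its underside; leave alone.
- tape_roll: Roll of tape lying flat, 84 mm in diameter, 24 mm high; origin at the centre of its underside; leave alone.
- paint_box: Open watercolour box: tray of pans 200 x 100 x 16 mm centred on the origin, its lid 200 x 100 x 8 mm folded flat beside it towards its +y; leave alone.
- screwdriver: Screwdriver with a black handle, 170 mm long along its x, lying beyond the jig; leave alone.

How it is judged:
On the way, in this order (a step that is already met when the one before it is completed fails the run):
1. the clamp lever is swung open (value of joint lever above 1.3 rad), for 0.2 s.
2. the long rail lies flat in the channel between the guides (z of long_rail in the frame of jig between 0.008 and 0.017 m and y of long_rail in the frame of jig between -0.007 and 0.007 m and angle between the x axis of long_rail and the x axis of jig, either way round below 0.08 rad and angle between long_rail's own x axis and vertical between 1.5 and 1.64 rad and x of long_rail in the frame of jig between -0.13 and 0.02 m), for 0.2 s.
At the end, for the whole second after the job is handed in: At the end, through the last second: lever beyond 1.3 rad; long rail flat on the bed (5 mm), centred between the guides (7 mm), straight (0.08 rad), at rest, fingers still on it, pressing the stop plate with 5 to 11 N (plate 12.5 to 27.5 mm back) (all of step 2 and value of joint lever above 1.3 rad and contact force between long_rail and stop between 5 and 11 N and value of joint stop between 0.0125 and 0.0275 m and contact force between the fingers and long_rail above 1 N and linear speed of long_rail below 0.01 m/s); the arm keeps its last pose, push and grip.
It fails at once if the stop plate is rammed to the end of its travel (value of joint stop above 0.038 m).
It fails at once if another thing on the table is moved by more than 30 mm (distance of any of short_rail, brush, water_jar, palette, gum_bottle, tape_roll, paint_box, screwdriver from where it was at the start of the episode above 0.03 m).
It also fails if it takes over 61 s, if anything falls off the work surface, if the arm or the gripper's body presses on something with over 40 N, if the wrist force passes 120 N, or if a joint passes its speed limit or range.

### The arm

A 6-joint arm with a two-finger parallel gripper is mounted at the origin on the work surface. World frame = base frame: x ahead of the robot, y to its left, z up, the work surface at z = 0. Lengths are in m, angles in rad, forces in N, time in s.
With the tool pointing down it reaches from about 0.375 to 0.75 m from the base axis. Payload 9 kg.
Tool frame: the origin (TCP) lies at the centre of the arm's flange, where the gripper is bolted on; the fingertips stand 173 mm ahead of it and the grasp point (between the pads) lies 155 mm ahead of it; y points along the fingers, z is the direction in which the jaws open and shut, and the axes are right-handed (so a half turn about y gives the same grasp; the last joint's range is limited). The gripper opens to 85 mm and grips with 20 to 120 N. Pads are 22 mm wide; open, the fingers measure 114 mm over their backs; the gripper's body (76 mm by 85 mm) begins 54 mm behind the grasp point. The pads swing forward as they close: fully open they stand 13 mm farther back than shut.
Start: joints at [-1.536, 0.104, 0.097, 1.564, 0, 1.353], TCP at [0.15, -0.581, 0.405] pointing down, gripper open.
Joint ranges: [-2.99, 2.99], [-0.84, 1.86], [-1.1, 1.16], [-1.84, 2.11], [-1.51, 1.56], [-3.14, 3.14]. Speed limits (rad/s): [2.22, 2.22, 2.57, 3.14, 3.14, 3.14].

### API

Orientations are given as a rotation vector (axis times angle).
In Python, from rig import bot gives the robot as it stands.
- The arm moves only by the tool move_arm, never from a script. Its argument "series" is a list of rows, each a list of 3 entries, a list of its own where there are three numbers: the shift along the tool's x, y, z normalised to -1 to 1, where 1 is 0.12 m, then the turn about the tool's y normalised to -1 to 1, where 1 is pi rad, then the opening in per cent of the stroke, from 0 (shut) to 100 (fully open). In form: [[[x, y, z], yaw, grip], ...]. A call has 1 to 10 rows; each row is the pose to reach, as a shift and turn from the pose measured when the call began, along the tool's axes at that moment, turning the shorter way round; what a row does not reach only later rows make up. A row lasts 1/12 s, in which the tool goes at most 41.7 mm and 7.16 degrees, less where a joint would pass 70% of its speed; a pose out of reach is approached as far as the arm can. A call with a number of a shift or a turn outside -1 to 1 is refused whole. A call with a gripper value outside its range is refused whole. The fingers move at their own pace and stop on an object; the grip force is fixed at half the most. Time passes only in rows, so rows that repeat a pose let the fingers close. It gives the time, the measured TCP pose, the force and the opening at its end, in the units of the state.
- bot.state(): the state, without advancing time (a new reading comes with each control period).
- bot.get_image(name): name is "side" or "top" or "wrist"; returns a dict with "image" (420x560x3 uint8, red, green, blue), "camera_matrix" (3x3 intrinsics, pixels), "world_from_camera" (4x4, takes a point from camera to world coordinates); the wrist camera has in their place "T_tool_cam" (4x4, takes a point from camera to tool coordinates, whose origin is the TCP and whose axes are the tool frame's). Camera axes: x right, y down, z forward; pixel columns grow to the right and rows downward; lengths in m; the calibration is good to about 2 mm. A picture is of the moment at which its call begins: read the wrist's pose just before it. There is no depth.
- bot.finish_job(): hands the job in, once; it reports no verdict.
The state is a dict: "time_s": time; "joint_pos": joint angles; "qd": joint speeds; "joint_torque": joint torques, N m; "eef_pos": TCP position; "eef_rot": TCP orientation; "contact_force": force on the tool from outside, world axes, zero at the start; "moment": the same for the moment, N m; "finger_gap": opening from 0.0 (shut) to 1.0 (fully open).
Only numpy, scipy, OpenCV 4.12 (cv2) and the standard library are available. Lean on these libraries where they do the work, as an engineer would, in place of code of your own. Each camera call takes 0.05 s, during which the arm holds its last target. There are 200 camera calls.

## Working session

There is one attempt and no reset: what is moved stays moved. The work goes in short steps, Python scripts to look and compute and a tool call to move; the robot and the scene stay as the last step left them, time stands still between calls to the robot, and variables do not carry over. Pictures are saved under pics/ and viewed, about 8 in all and at most 12, crops included, and the job is handed in when it is done.

Besides the shell and the picture viewer there is one more tool, called as name([rows], argument=value, ...), one row to a line, values as JSON. move_arm: Moves the arm, as the interface text tells. Its arguments: {"type":"object","properties":{"series":{"type":"array"}},"required":["series"]}

```bash
ls; mkdir -p pics
python3 - <<'E'
from rig import bot
import cv2,numpy as np,json
s=bot.state();print(s)
for n in ("top","side"):
    r=bot.get_image(n);cv2.imwrite(f"pics/{n}0.png",r["image"][:,:,::-1])
    print(n,r["camera_matrix"],r["world_from_camera"])
    np.savez(f"{n}.npz",K=r["camera_matrix"],T=r["world_from_camera"])
r=bot.get_image("wrist");print(r["camera_matrix"],r["T_tool_cam"])
np.savez("wrist.npz",K=r["camera_matrix"],T=r["T_tool_cam"])
E
```

```text
pics
{'time_s': 0.0, 'joint_pos': array([-1.53567745e+00,  1.04684772e-01,  9.64355296e-02,  1.56392480e+00,
        1.95221157e-05,  1.35310754e+00]), 'qd': array([ 0.0001906 , -0.00069098, -0.00066901, -0.00098882, -0.00077713,
       -0.00068558]), 'joint_torque': array([-1.26710420e-04, -5.56936669e+01,  5.03648543e+01,  1.72319653e-02,
       -4.53886032e-04,  1.83466562e-05]), 'eef_pos': array([ 0.1500879 , -0.58079897,  0.40391212]), 'eef_rot': array([-0.26503259,  2.08817583, -2.0852936 ]), 'contact_force': array([-0.51543212, -0.62568931,  0.12912404]), 'moment': array([-0.0206666 , -0.00154099, -0.00864451]), 'finger_gap': 0.9986937694252442}
top [[495.5583893    0.         278.03674733]
 [  0.         495.5583893  200.52989465]
 [  0.           0.           1.        ]] [[-0.00703555 -0.99864142  0.05163162  0.50622631]
 [-0.99991971  0.00756998  0.01016259 -0.04205257]
 [-0.01053964 -0.05155597 -0.99861449  1.58978409]
 [ 0.          0.          0.          1.        ]]
side [[447.97777586   0.         274.37434205]
 [  0.         447.97777586 205.11742366]
 [  0.           0.           1.        ]] [[ 0.99713431 -0.03281211  0.06816545  0.47900832]
 [-0.07550072 -0.48849743  0.86929276 -1.38479288]
 [ 0.00477531 -0.87194818 -0.48957488  0.82637505]
 [ 0.          0.          0.          1.        ]]
[[332.80938233   0.         275.28031448]
 [  0.         332.80938233 207.56702058]
 [  0.           0.           1.        ]] [[-4.72637223e-04  9.61052284e-01  2.76366212e-01 -7.01002633e-02]
 [ 1.56326156e-03 -2.76365196e-01  9.61051422e-01  3.03554396e-02]
 [ 9.99998666e-01  8.86261350e-04 -1.37175561e-03 -8.28936094e-07]
 [ 0.00000000e+00  0.00000000e+00  0.00000000e+00  1.00000000e+00]]
```

View pics/top0.png

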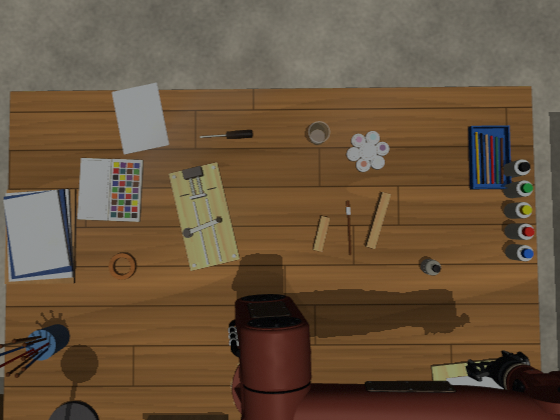

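View pics/side0.png

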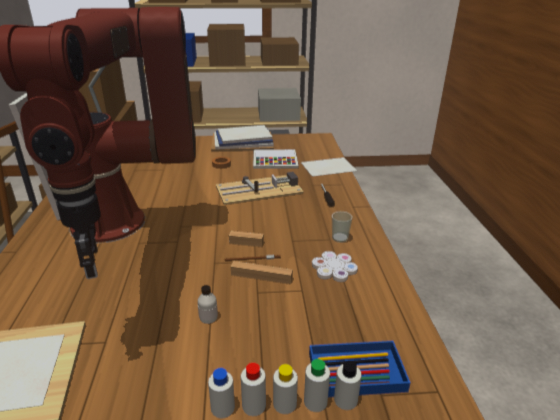

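Run:
```python
import cv2
a=cv2.imread("pics/top0.png")
cv2.imwrite("pics/c1.png",cv2.convertScaleAbs(cv2.resize(a[158:273,162:250],None,fx=5,fy=5,interpolation=cv2.INTER_CUBIC),alpha=1.3))
cv2.imwrite("pics/c2.png",cv2.convertScaleAbs(cv2.resize(a[185:260,300:400],None,fx=6,fy=6,interpolation=cv2.INTER_CUBIC),alpha=1.3))
```

```text
(no output)
```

View pics/c1.png

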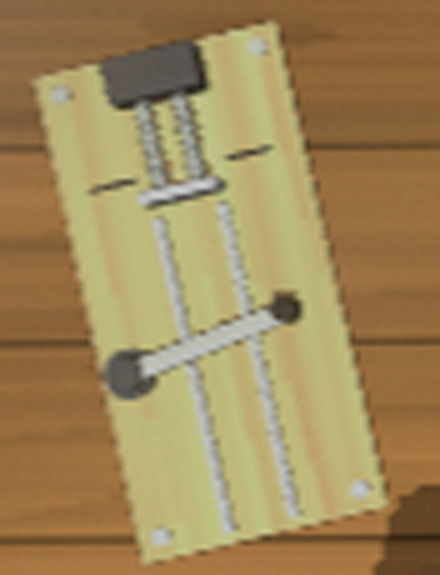

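View pics/c2.png

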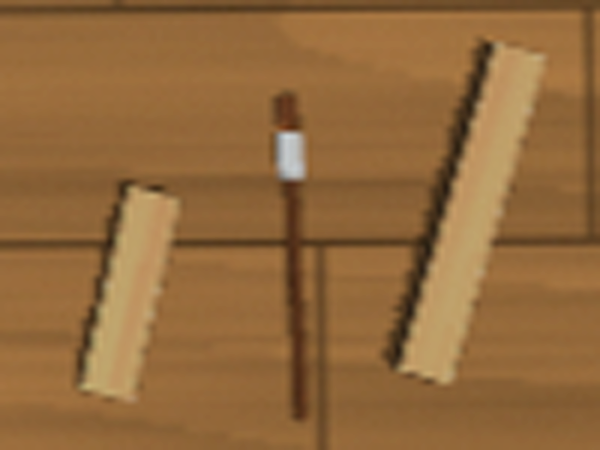

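```bash
cat > h.py <<'E'
import numpy as np,cv2
from scipy.spatial.transform import Rotation as R
def ray(cam,uv,z):
    d=np.load(cam+".npz");K,T=d["K"],d["T"]
    v=T[:3,:3]@np.linalg.solve(K,[*uv,1]);o=T[:3,3]
    return o+v*(z-o[2])/v[2]
def proj(K,T,p):
    q=np.linalg.inv(T)@np.append(p,1);q=K@q[:3];return q[:2]/q[2]
def fit(W,L): # 2D rigid fit: world = c + R L
    W=np.array(W)[:,:2];L=np.array(L,float)
    cW=W.mean(0);cL=L.mean(0);a=(W-cW)@[1,1j];b=(L-cL)@[1,1j]
    th=np.angle((a*b.conj()).sum());M=np.array([[np.cos(th),-np.sin(th)],[np.sin(th),np.cos(th)]])
    c=cW-M@cL;return c,th,np.abs(a-b*np.exp(1j*th))
def toolpose(s):
    T=np.eye(4);T[:3,:3]=R.from_rotvec(s["eef_rot"]).as_matrix();T[:3,3]=s["eef_pos"];return T
E
python3 - <<'E'
from h import *
c1=lambda u,v:((u+.5)/5-.5+162,(v+.5)/5-.5+158)
c2=lambda u,v:((u+.5)/6-.5+300,(v+.5)/6-.5+185)
W=[ray("top",c1(*p),.012) for p in [(35,78),(275,22),(387,505),(145,562)]]
c,th,e=fit(W,[(.16,.08),(.16,-.08),(-.16,-.08),(-.16,.08)])
print("jig",c,th,e)
M=np.array([[np.cos(th),-np.sin(th)],[np.sin(th),np.cos(th)]])
k=ray("top",c1(285,305),.0665)[:2];print("knob",k,M.T@(k-c))
pv=c+M@[-.04,.06];d=M.T@(k-pv);print("pivot",pv,"r",np.linalg.norm(d),"lever",np.arctan2(d[1],d[0])+np.pi/2)
p=ray("top",c1(182,193),.05)[:2];print("stop plate", M.T@(p-c))
W=[ray("top",c2(*p),.034) for p in [(493,40),(547,55),(452,383),(395,370)]]
print("long",fit(W,[(.09,.014),(.09,-.014),(-.09,-.014),(-.09,.014)]))
W=[ray("top",c2(*p),.034) for p in [(127,185),(180,200),(133,402),(82,388)]]
print("short",fit(W,[(.055,.014),(.055,-.014),(-.055,-.014),(-.055,.014)]))
print("brush",ray("top",c2(287,95),.005),ray("top",c2(300,418),.005))
from rig import bot
s=bot.state();print(toolpose(s).round(3))
E
```

```text
jig [0.54118829 0.21153851] 0.22570916275969233 [0.00159524 0.00218709 0.00179181 0.00214724]
knob [0.53071041 0.1566878 ] [-0.02248757 -0.05111453]
pivot [0.48877501 0.26106474] r 0.11248610598951508 lever 0.1563211232651729
stop plate [ 0.06112484 -0.00217347]
long (array([ 0.52374208, -0.33948687]), np.float64(-0.300373169043003), array([0.00081565, 0.00069884, 0.0017396 , 0.00139644]))
short (array([ 0.48225952, -0.16103885]), np.float64(-0.23766085132080023), array([0.00054425, 0.00155983, 0.00040732, 0.00144767]))
brush [ 0.58684555 -0.24779122  0.005     ] [ 0.41539925 -0.25222923  0.005     ]
[[-0.968 -0.     0.25   0.15 ]
 [-0.25   0.001 -0.968 -0.581]
 [-0.    -1.    -0.001  0.404]
 [ 0.     0.     0.     1.   ]]
```

```bash
cat >> h.py <<'E'
def pose(x,y,z,a):
    "tool down, jaw axis at a deg"
    a=np.deg2rad(a);zt=np.array([np.cos(a),np.sin(a),0]);yt=np.array([0,0,-1.])
    T=np.eye(4);T[:3,:3]=np.c_[np.cross(yt,zt),yt,zt];T[:3,3]=x,y,z;return T
def plan(T0,wps):
    for w in wps:
        T=pose(*w);d=np.linalg.inv(T0)@T
        yaw=R.from_matrix(d[:3,:3]).as_rotvec()
        print(np.round(d[:3,3]/.12,3).tolist(),round(yaw[1]/np.pi,4),"|",np.round(yaw,3)[[0,2]],"rows",round(np.linalg.norm(d[:3,3])/.0417,1),round(abs(yaw[1])/.125,1))
        T0=T
    return T0
E
python3 - <<'E'
from h import *
from rig import bot
s=bot.state()
plan(toolpose(s),[(.23,-.46,.40,-55),(.33,-.36,.38,-45),(.41,-.25,.36,-28),(.46,-.13,.34,-10),(.49,.0,.33,5),(.505,.1,.33,22),(.531,.157,.33,22)])
E
```

```text
[-0.897, 0.035, -0.808] -0.114 | [ 0.001 -0.   ] rows 3.5 2.9
[-1.161, 0.167, -0.205] -0.0556 | [0. 0.] rows 3.4 1.4
[-1.12, 0.167, -0.177] -0.0944 | [0. 0.] rows 3.3 2.4
[-1.079, 0.167, -0.102] -0.1 | [0. 0.] rows 3.2 2.5
[-1.11, 0.083, 0.058] -0.0833 | [0. 0.] rows 3.2 2.1
[-0.819, 0.0, 0.197] -0.0944 | [0. 0.] rows 2.4 2.4
[-0.359, 0.0, 0.379] 0.0 | [0. 0.] rows 1.5 0.0
```

move_arm([
  [[-0.9,0.04,-0.81],-0.114,40],
  [[-0.9,0.04,-0.81],-0.114,40],
  [[-0.9,0.04,-0.81],-0.114,40],
  [[-0.9,0.04,-0.81],-0.114,40],
  [[-0.9,0.04,-0.81],-0.114,40],
])

```text
time_s: 0.57
eef_pos: [0.2324, -0.4566, 0.3996]
eef_rot: [-0.593, 1.871, -1.868]
contact_force: [-1.8, -0.1, 0.3]
finger_gap: 0.395
```

move_arm([
  [[-1,0.17,-0.2],-0.056,40],
  [[-1,0.17,-0.2],-0.056,40],
  [[-1,0.17,-0.2],-0.056,40],
  [[-1,0.17,-0.2],-0.056,40],
  [[-1,0.17,-0.2],-0.056,40],
])

```text
time_s: 0.98
eef_pos: [0.3178, -0.3665, 0.379]
eef_rot: [-0.734, 1.756, -1.752]
contact_force: [-0.1, -0.2, 0.3]
finger_gap: 0.396
```

move_arm([
  [[-1,0.17,-0.18],-0.094,40],
  [[-1,0.17,-0.18],-0.094,40],
  [[-1,0.17,-0.18],-0.094,40],
  [[-1,0.17,-0.18],-0.094,40],
  [[-1,0.17,-0.18],-0.094,40],
])

```text
time_s: 1.4
eef_pos: [0.387, -0.2652, 0.3586]
eef_rot: [-0.942, 1.555, -1.551]
contact_force: [-0.9, -1.0, -0.6]
finger_gap: 0.406
```

move_arm([
  [[-1,0.17,-0.1],-0.1,40],
  [[-1,0.17,-0.1],-0.1,40],
  [[-1,0.17,-0.1],-0.1,40],
  [[-1,0.17,-0.1],-0.1,40],
  [[-1,0.17,-0.1],-0.1,40],
])

```text
time_s: 1.82
eef_pos: [0.4318, -0.1533, 0.3384]
eef_rot: [-1.126, 1.331, -1.328]
contact_force: [0.5, -0.8, 0.6]
finger_gap: 0.401
```

Run:
```python
from h import *
from rig import bot
s=bot.state();print(s["time_s"],s["eef_pos"],s["joint_pos"],s["finger_gap"])
plan(toolpose(s),[(.475,-.03,.35,5),(.49,.07,.35,22),(.5,.157,.35,22)])
```

```text
1.8167 [ 0.43184731 -0.15333816  0.33843746] [-6.28323133e-01 -3.40031898e-01 -4.35282442e-01  1.47700841e+00
  1.40361515e-03  1.10723173e+00] 0.4008534500909352
[-1.073, -0.094, 0.186] -0.0802 | [ 0.    -0.002] rows 3.1 2.0
[-0.819, 0.0, 0.197] -0.0944 | [0. 0.] rows 2.4 2.4
[-0.641, 0.0, 0.349] 0.0 | [0. 0.] rows 2.1 0.0
```

move_arm([
  [[-1,-0.09,0.19],-0.08,40],
  [[-1,-0.09,0.19],-0.08,40],
  [[-1,-0.09,0.19],-0.08,40],
  [[-1,-0.09,0.19],-0.08,40],
  [[-1,-0.09,0.19],-0.08,40],
])

```text
time_s: 2.23
eef_pos: [0.4746, -0.0394, 0.35]
eef_rot: [-1.248, 1.146, -1.145]
contact_force: [-0.0, -0.2, -0.8]
finger_gap: 0.399
```

move_arm([
  [[-0.82,0,0.2],-0.094,40],
  [[-0.82,0,0.2],-0.094,40],
  [[-0.82,0,0.2],-0.094,40],
  [[-0.82,0,0.2],-0.094,40],
  [[-0.82,0,0.2],-0.094,40],
])

```text
time_s: 2.65
eef_pos: [0.4905, 0.0589, 0.3501]
eef_rot: [-1.364, 0.926, -0.926]
contact_force: [0.2, 0.2, 0.5]
finger_gap: 0.4
```

move_arm([
  [[-0.64,0,0.35],0,40],
  [[-0.64,0,0.35],0,40],
  [[-0.64,0,0.35],0,40],
  [[-0.64,0,0.35],0,40],
  [[-0.64,0,0.35],0,40],
])

```text
time_s: 3.07
eef_pos: [0.5016, 0.1439, 0.3501]
eef_rot: [-1.364, 0.928, -0.928]
contact_force: [-0.1, -0.1, 0.1]
finger_gap: 0.398
```

Run:
```python
from h import *
from rig import bot
s=bot.state();print(s["time_s"],s["eef_pos"],s["joint_pos"],s["finger_gap"])
r=bot.get_image("wrist");T=toolpose(s)@r["T_tool_cam"]
np.savez("w1.npz",K=r["camera_matrix"],T=T);im=r["image"][:,:,::-1].copy()
cv2.imwrite("pics/w1.png",cv2.convertScaleAbs(im,alpha=1.3))
t=.2257;M=np.array([[np.cos(t),-np.sin(t)],[np.sin(t),np.cos(t)]])
for p in [(.16,.08,.012),(.16,-.08,.012),(-.16,-.08,.012),(-.16,.08,.012),(-.022,-.051,.0665)]:
    print(proj(r["camera_matrix"],T,[*(np.array([.5412,.2115])+M@p[:2]),p[2]]))
```

```text
3.0667 [0.5015978  0.14385912 0.35007707] [ 2.83990337e-02 -1.39192493e-01 -2.42411078e-01  1.46756658e+00
 -3.22255051e-04  1.22343921e+00] 0.39819880433711613
[544.37484671  72.05297415]
[484.69823646 243.15443866]
[161.31138722 196.25476912]
[172.35460242   9.32150486]
[316.20829691 203.20159769]
```

View pics/w1.png

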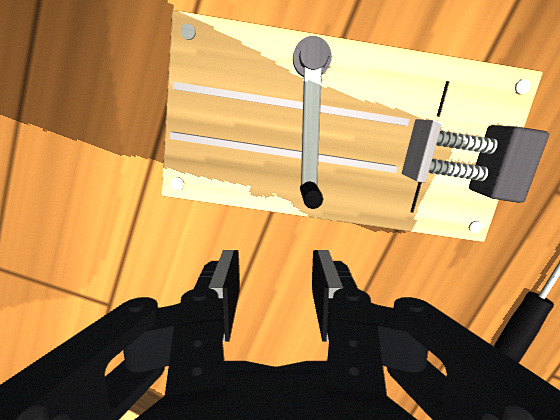

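Run:
```python
from h import *
from rig import bot
W=[ray("w1",p,.012) for p in [(543,71),(485,241.5),(162,197),(172,10)]]
c,th,e=fit(W,[(.16,.08),(.16,-.08),(-.16,-.08),(-.16,.08)]);print(c,th,e)
k=ray("w1",(313,201),.0665)[:2]
M=np.array([[np.cos(th),-np.sin(th)],[np.sin(th),np.cos(th)]]);pv=c+M@[-.04,.06];d=M.T@(k-pv)
lev=np.arctan2(d[1],d[0])+np.pi/2;print(k,np.linalg.norm(d),lev)
def kn(l): return pv+M@(.11*np.array([np.sin(l),-np.cos(l)]))
k=kn(lev);s=bot.state();a=np.rad2deg(lev+th)
T=plan(toolpose(s),[(*k,.29,a),(*k,.222,a)])
for l0,l1 in [(lev,.55),(.55,.95),(.95,1.3),(1.3,1.6)]:
    print("--",l1)
    for l in np.linspace(l0,l1,6)[1:]: Tn=plan(T,[(*kn(l),.222,np.rad2deg(l+th))])
    T=Tn
```

```text
[0.54081207 0.21171679] 0.23149774838260495 [0.00090916 0.00065028 0.00055331 0.00054285]
[0.52810621 0.1575904 ] 0.11081674288237207 0.13772980873173712
[-0.033, 0.501, 0.249] 0.002 | [-0.  0.] rows 1.6 0.0
[0.0, 0.567, 0.0] -0.0 | [0. 0.] rows 1.6 0.0
-- 0.55
[-0.003, 0.0, 0.075] -0.0262 | [0. 0.] rows 0.2 0.7
[-0.012, 0.0, 0.15] -0.0525 | [0. 0.] rows 0.4 1.3
[-0.028, 0.0, 0.224] -0.0787 | [0. 0.] rows 0.7 2.0
[-0.049, 0.0, 0.297] -0.105 | [0. 0.] rows 0.9 2.6
[-0.077, 0.0, 0.367] -0.1312 | [0. 0.] rows 1.1 3.3
-- 0.95
[-0.003, 0.0, 0.073] -0.0255 | [0. 0.] rows 0.2 0.6
[-0.012, 0.0, 0.146] -0.0509 | [0. 0.] rows 0.4 1.3
[-0.026, 0.0, 0.218] -0.0764 | [0. 0.] rows 0.6 1.9
[-0.047, 0.0, 0.288] -0.1019 | [0. 0.] rows 0.8 2.6
[-0.072, 0.0, 0.357] -0.1273 | [0. 0.] rows 1.0 3.2
-- 1.3
[-0.002, 0.0, 0.064] -0.0223 | [0. 0.] rows 0.2 0.6
[-0.009, 0.0, 0.128] -0.0446 | [0. 0.] rows 0.4 1.1
[-0.02, 0.0, 0.191] -0.0668 | [0. 0.] rows 0.6 1.7
[-0.036, 0.0, 0.253] -0.0891 | [0. 0.] rows 0.7 2.2
[-0.056, 0.0, 0.314] -0.1114 | [0. 0.] rows 0.9 2.8
-- 1.6
[-0.002, 0.0, 0.055] -0.0191 | [0. 0.] rows 0.2 0.5
[-0.007, 0.0, 0.11] -0.0382 | [0. 0.] rows 0.3 1.0
[-0.015, 0.0, 0.164] -0.0573 | [0. 0.] rows 0.5 1.4
[-0.026, 0.0, 0.218] -0.0764 | [0. 0.] rows 0.6 1.9
[-0.041, 0.0, 0.271] -0.0955 | [0. 0.] rows 0.8 2.4
```

move_arm([
  [[-0.03,0.5,0.25],0,40],
  [[-0.03,0.5,0.25],0,40],
  [[-0.03,0.5,0.25],0,40],
  [[-0.03,0.5,0.25],0,40],
  [[-0.03,1.0,0.25],0,40],
  [[-0.03,1.0,0.25],0,40],
  [[-0.03,1.0,0.25],0,40],
  [[-0.03,1.0,0.25],0,40],
])

```text
time_s: 3.78
eef_pos: [0.5281, 0.1571, 0.2314]
eef_rot: [-1.364, 0.929, -0.93]
contact_force: [-0.5, 0.5, 0.8]
finger_gap: 0.4
```

Run:
```python
from h import *
from rig import bot
s=bot.state();print(s["time_s"],s["eef_pos"],s["contact_force"])
r=bot.get_image("wrist");cv2.imwrite("pics/w2.png",cv2.convertScaleAbs(r["image"][:,:,::-1],alpha=1.3))
```

```text
3.7833 [0.52808149 0.15713242 0.23141119] [-0.52447616  0.52292293  0.76689107]
```

View pics/w2.png

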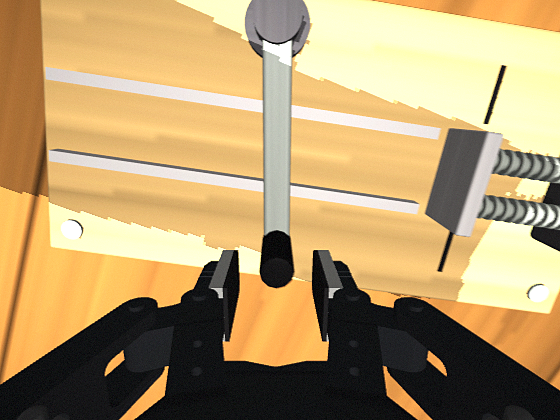

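move_arm([
  [[0,0.06,0],0,40],
  [[-0.003,0.06,0.075],-0.026,40],
  [[-0.012,0.06,0.15],-0.053,40],
  [[-0.028,0.06,0.224],-0.079,40],
  [[-0.049,0.06,0.297],-0.105,40],
  [[-0.077,0.06,0.367],-0.131,40],
  [[-0.077,0.06,0.367],-0.131,40],
  [[-0.077,0.06,0.367],-0.131,40],
])

```text
time_s: 4.5
eef_pos: [0.5669, 0.1821, 0.2268]
eef_rot: [-1.48, 0.612, -0.618]
contact_force: [-0.3, 0.2, -0.3]
finger_gap: 0.402
```

move_arm([
  [[-0.003,0,0.073],-0.026,40],
  [[-0.012,0,0.146],-0.051,40],
  [[-0.026,0,0.218],-0.076,40],
  [[-0.047,0,0.288],-0.102,40],
  [[-0.072,0,0.357],-0.127,40],
  [[-0.072,0,0.357],-0.127,40],
  [[-0.072,0,0.357],-0.127,40],
])

```text
time_s: 5.08
eef_pos: [0.591, 0.2183, 0.2274]
eef_rot: [-1.548, 0.304, -0.311]
contact_force: [-0.4, -0.1, 0.7]
finger_gap: 0.403
```

```bash
cat > lv.py <<'E'
from h import *
from rig import bot
c=np.array([.5408,.2117]);th=.2315
M=np.array([[np.cos(th),-np.sin(th)],[np.sin(th),np.cos(th)]]);pv=c+M@[-.04,.06]
def kn(l): return pv+M@(.11*np.array([np.sin(l),-np.cos(l)]))
def jp(x,y,z,da=0): return (*(c+M@[x,y]),z,np.rad2deg(th)+90+da)
E
python3 - <<'E'
from lv import *
s=bot.state();print(s["time_s"],s["contact_force"]);T=toolpose(s)
d=M.T@(T[:2,3]-pv);l0=np.arctan2(d[1],d[0])+np.pi/2;print(l0,np.linalg.norm(d))
for l in np.linspace(l0,1.3,7)[1:]: Tn=plan(T,[(*kn(l),.224,np.rad2deg(l+th))])
T=Tn
for l in np.linspace(1.3,1.63,6)[1:]: Tn=plan(T,[(*kn(l),.224,np.rad2deg(l+th))])
E
```

```text
5.0833 [-0.39905644 -0.1238426   0.68414971]
0.9465259956159062 0.11141945945614946
[-0.013, 0.028, 0.054] -0.0185 | [-0.001  0.005] rows 0.2 0.5
[-0.018, 0.028, 0.108] -0.0372 | [-0.001  0.005] rows 0.3 0.9
[-0.026, 0.029, 0.161] -0.056 | [-0.001  0.005] rows 0.5 1.4
[-0.037, 0.029, 0.214] -0.0747 | [-0.001  0.005] rows 0.6 1.9
[-0.051, 0.029, 0.266] -0.0935 | [-0.001  0.005] rows 0.8 2.3
[-0.068, 0.029, 0.317] -0.1122 | [-0.001  0.005] rows 0.9 2.8
[-0.002, 0.0, 0.06] -0.021 | [0. 0.] rows 0.2 0.5
[-0.008, 0.0, 0.121] -0.042 | [0. 0.] rows 0.3 1.1
[-0.018, 0.0, 0.18] -0.063 | [0. 0.] rows 0.5 1.6
[-0.032, 0.0, 0.239] -0.084 | [0. 0.] rows 0.7 2.1
[-0.049, 0.0, 0.297] -0.105 | [0. 0.] rows 0.9 2.6
```

move_arm([
  [[-0.013,0.028,0.054],-0.0185,40],
  [[-0.018,0.028,0.108],-0.037,40],
  [[-0.026,0.029,0.161],-0.056,40],
  [[-0.037,0.029,0.214],-0.075,40],
  [[-0.051,0.029,0.266],-0.0935,40],
  [[-0.068,0.029,0.317],-0.112,40],
  [[-0.068,0.029,0.317],-0.112,40],
])

```text
time_s: 5.67
eef_pos: [0.5978, 0.2567, 0.2242]
eef_rot: [-1.571, 0.028, -0.036]
contact_force: [0.1, -0.1, -0.4]
finger_gap: 0.4
```

move_arm([
  [[-0.002,0,0.06],-0.021,40],
  [[-0.008,0,0.12],-0.042,40],
  [[-0.018,0,0.18],-0.063,40],
  [[-0.032,0,0.24],-0.084,40],
  [[-0.049,0,0.297],-0.105,40],
  [[-0.049,0,0.297],-0.105,40],
  [[-0.049,0,0.297],-0.105,40],
])

```text
time_s: 6.25
eef_pos: [0.5933, 0.2921, 0.2244]
eef_rot: [-1.56, -0.227, 0.219]
contact_force: [-0.7, -0.8, -0.3]
finger_gap: 0.403
```

Run:
```python
from lv import *
s=bot.state();print(s["time_s"],s["contact_force"],s["eef_pos"]);T=toolpose(s)
d=M.T@(T[:2,3]-pv);l0=np.arctan2(d[1],d[0])+np.pi/2;print(l0,np.linalg.norm(d))
r=bot.get_image("wrist");cv2.imwrite("pics/w3.png",cv2.convertScaleAbs(r["image"][:,:,::-1],alpha=1.3))
```

```text
6.25 [-0.67480269 -0.82809895 -0.29511804] [0.59327988 0.29205361 0.22439062]
1.6270680874999357 0.10968966945533654
```

View pics/w3.png

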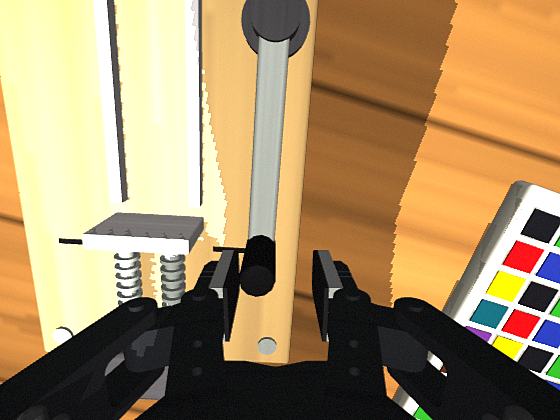

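Run:
```python
from lv import *
s=bot.state();T=toolpose(s)
T[:3,3]+=T[:3,1]*-.1
a=72.8
plan(T,[(.56,.18,.34,100),(.55,.07,.34,92),(.54,-.045,.34,84),(.53,-.16,.34,78),(.525,-.27,.36,72.8),(.50,-.339,.36,72.8)])
```

```text
[-0.524, -0.132, -0.819] 0.035 | [0.001 0.005] rows 2.8 0.9
[-0.241, 0.0, -0.888] 0.0444 | [0. 0.] rows 2.6 1.1
[-0.117, 0.0, -0.955] 0.0444 | [0. 0.] rows 2.8 1.1
[0.017, 0.0, -0.962] 0.0333 | [0. 0.] rows 2.8 0.8
[0.15, -0.167, -0.905] 0.0289 | [0. 0.] rows 2.7 0.7
[-0.029, 0.0, -0.611] -0.0 | [0. 0.] rows 1.8 0.0
```

move_arm([
  [[0,0,0.035],0,40],
  [[0,0,0.035],0,40],
  [[0,0,0.035],0,40],
  [[0,0,-0.04],0,45],
  [[0,-0.83,-0.04],0,60],
  [[0,-0.83,-0.04],0,60],
  [[0,-0.83,-0.04],0,60],
  [[0,-0.83,-0.04],0,60],
  [[0,-0.83,-0.04],0,60],
])

```text
time_s: 7.05
eef_pos: [0.5948, 0.287, 0.3256]
eef_rot: [-1.559, -0.229, 0.216]
contact_force: [-0.4, -0.3, -1.7]
finger_gap: 0.597
```

move_arm([
  [[-0.52,-0.13,-0.82],0.035,60],
  [[-0.52,-0.13,-0.82],0.035,60],
  [[-0.52,-0.13,-0.82],0.035,60],
  [[-0.52,-0.13,-0.82],0.035,60],
  [[-0.52,-0.13,-0.82],0.035,60],
])

```text
time_s: 7.47
eef_pos: [0.5619, 0.1735, 0.3398]
eef_rot: [-1.566, -0.139, 0.129]
contact_force: [1.1, -0.1, -1.0]
finger_gap: 0.604
```

move_arm([
  [[-0.24,0,-0.89],0.044,60],
  [[-0.24,0,-0.89],0.044,60],
  [[-0.24,0,-0.89],0.044,60],
  [[-0.24,0,-0.89],0.044,60],
  [[-0.24,0,-0.89],0.044,60],
])

```text
time_s: 7.88
eef_pos: [0.5517, 0.0628, 0.3385]
eef_rot: [-1.569, -0.028, 0.02]
contact_force: [-0.4, 0.5, 0.6]
finger_gap: 0.599
```

move_arm([
  [[-0.12,0,-0.96],0.044,60],
  [[-0.12,0,-0.96],0.044,60],
  [[-0.12,0,-0.96],0.044,60],
  [[-0.12,0,-0.96],0.044,60],
  [[-0.12,0,-0.96],0.044,60],
])

```text
time_s: 8.3
eef_pos: [0.541, -0.0529, 0.3375]
eef_rot: [-1.566, 0.083, -0.089]
contact_force: [-0.5, -0.2, 0.1]
finger_gap: 0.6
```

move_arm([
  [[0.02,0,-0.96],0.033,60],
  [[0.02,0,-0.96],0.033,60],
  [[0.02,0,-0.96],0.033,60],
  [[0.02,0,-0.96],0.033,60],
  [[0.02,0,-0.96],0.033,60],
])

```text
time_s: 8.72
eef_pos: [0.5314, -0.1672, 0.3365]
eef_rot: [-1.56, 0.165, -0.169]
contact_force: [0.4, 0.9, -0.5]
finger_gap: 0.597
```

move_arm([
  [[0.15,-0.17,-0.9],0.029,60],
  [[0.15,-0.17,-0.9],0.029,60],
  [[0.15,-0.17,-0.9],0.029,60],
  [[0.15,-0.17,-0.9],0.029,60],
  [[0.15,-0.17,-0.9],0.029,60],
  [[0.15,-0.17,-0.9],0.029,60],
])

```text
time_s: 9.22
eef_pos: [0.5269, -0.2745, 0.356]
eef_rot: [-1.552, 0.235, -0.238]
contact_force: [0.3, 0.2, -0.8]
finger_gap: 0.602
```

Run:
```python
from lv import *
s=bot.state();print(s["time_s"],s["contact_force"],s["eef_pos"],s["joint_pos"])
plan(toolpose(s),[(.50,-.339,.36,72.8)])
```

```text
9.2167 [ 0.2624125   0.1966421  -0.80544292] [ 0.5268597 -0.2745371  0.3559602] [-0.70160038  0.08217958 -0.01423453  1.47574923  0.00587039 -0.39969035]
[-0.054, -0.037, -0.579] -0.0005 | [-0.006  0.001] rows 1.7 0.0
```

move_arm([
  [[0.4,-0.04,-0.52],0,60],
  [[0.4,-0.04,-0.52],0,60],
  [[0.4,-0.04,-0.52],0,60],
  [[0.4,-0.04,-0.52],0,60],
  [[0.4,-0.04,-0.52],0,60],
])

```text
time_s: 9.63
eef_pos: [0.5548, -0.3465, 0.3601]
eef_rot: [-1.551, 0.234, -0.236]
contact_force: [0.4, 0.2, -0.0]
finger_gap: 0.597
```

Run:
```python
from lv import *
s=bot.state();print(s["time_s"],s["eef_pos"])
r=bot.get_image("wrist");cv2.imwrite("pics/w4.png",cv2.convertScaleAbs(r["image"][:,:,::-1],alpha=1.3))
T=toolpose(s)@r["T_tool_cam"];np.savez("w4.npz",K=r["camera_matrix"],T=T)
t=-.3004;Q=np.array([[np.cos(t),-np.sin(t)],[np.sin(t),np.cos(t)]])
for p in [(.09,.014),(.09,-.014),(-.09,-.014),(-.09,.014)]: print(proj(r["camera_matrix"],T,[*(np.array([.5237,-.3395])+Q@p),.034]))
```

```text
9.6333 [ 0.55475407 -0.34651051  0.36010432]
[284.44875654 251.1194092 ]
[255.29992957 251.19434807]
[251.80636119  45.8995434 ]
[286.32526653  45.98650216]
```

View pics/w4.png

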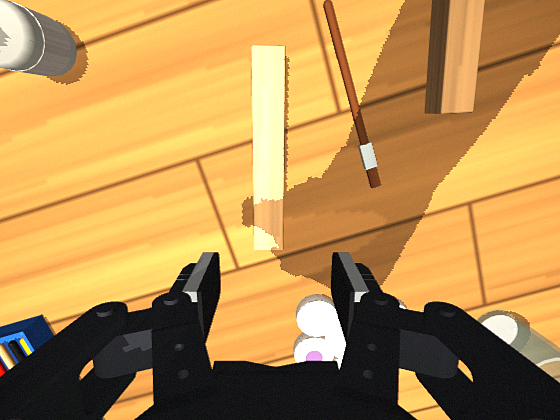

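Run:
```python
from lv import *
W=[ray("w4",p,.034) for p in [(282.5,249.5),(254,250),(251.5,46),(285.5,46)]]
c2,t2,e=fit(W,[(.09,.014),(.09,-.014),(-.09,-.014),(-.09,.014)]);print(c2,t2,e)
s=bot.state();a=np.rad2deg(t2)+90
plan(toolpose(s),[(*c2,.26,a),(*c2,.182,a)])
```

```text
[ 0.52272333 -0.3402525 ] -0.30618128815740464 [0.00111312 0.00054098 0.00089669 0.00066481]
[-0.27, 0.838, -0.035] 0.002 | [-0.006  0.001] rows 2.5 0.1
[0.0, 0.65, 0.0] 0.0 | [0. 0.] rows 1.9 0.0
```

move_arm([
  [[-0.27,0.83,-0.03],0.002,60],
  [[-0.27,0.83,-0.03],0.002,60],
  [[-0.27,0.83,-0.03],0.002,60],
  [[-0.27,0.83,-0.03],0.002,60],
  [[-0.27,0.83,-0.03],0.002,60],
])

```text
time_s: 10.1
eef_pos: [0.5228, -0.3382, 0.2612]
eef_rot: [-1.55, 0.238, -0.24]
contact_force: [0.1, 0.0, 1.2]
finger_gap: 0.6
```

move_arm([
  [[0,0.4,0],0,60],
  [[0,0.66,0],0,60],
  [[0,0.66,0],0,60],
  [[0,0.66,0],0,60],
])

```text
time_s: 10.43
eef_pos: [0.5233, -0.3372, 0.1831]
eef_rot: [-1.55, 0.238, -0.239]
contact_force: [0.4, -0.9, 0.5]
finger_gap: 0.6
```

Run:
```python
from lv import *
s=bot.state();print(s["time_s"],s["eef_pos"],s["contact_force"],R.from_rotvec(s["eef_rot"]).as_matrix().round(4))
plan(toolpose(s),[(.5227,-.3403,.182,np.rad2deg(-.3062)+90)])
```

```text
10.4333 [ 0.52331019 -0.33722706  0.18313347] [ 0.36331777 -0.87529234  0.51684393] [[ 9.540e-01  1.700e-03  2.998e-01]
 [-2.998e-01  7.400e-03  9.540e-01]
 [-6.000e-04 -1.000e+00  7.600e-03]]
[0.003, 0.009, -0.026] 0.0006 | [-0.008 -0.001] rows 0.1 0.0
```

move_arm([
  [[0,0.01,-0.026],0,60],
  [[0,0.01,-0.026],0,45],
  [[0,0.01,-0.026],0,36],
  [[0,0.01,-0.026],0,20],
  [[0,0.01,-0.026],0,10],
  [[0,0.01,-0.026],0,10],
  [[0,0.01,-0.026],0,10],
  [[0,0.01,-0.026],0,10],
  [[0,0.01,-0.026],0,10],
])

```text
time_s: 11.18
eef_pos: [0.5233, -0.3412, 0.185]
eef_rot: [-1.553, 0.236, -0.242]
contact_force: [-0.3, 0.2, 8.0]
finger_gap: 0.313
```

move_arm([
  [[0,-0.3,0],0,10],
  [[0,-0.6,0],0,10],
  [[0,-0.9,0],0,10],
  [[0,-0.9,0],0,10],
  [[0,-0.9,0],0,10],
])

```text
time_s: 11.6
eef_pos: [0.5236, -0.3425, 0.2972]
eef_rot: [-1.557, 0.232, -0.246]
contact_force: [-0.3, 0.3, -0.8]
finger_gap: 0.312
```

Run:
```python
from lv import *
s=bot.state();print(s["time_s"],s["eef_pos"],s["contact_force"],s["finger_gap"])
r=bot.get_image("wrist");T=toolpose(s)@r["T_tool_cam"]
cv2.imwrite("pics/w5.png",cv2.convertScaleAbs(r["image"][:,:,::-1],alpha=1.3))
plan(toolpose(s),[(.525,-.24,.33,78),(.525,-.13,.34,84),(.525,-.02,.34,90),(.515,.085,.34,98),jp(-.06,0,.34),jp(-.06,0,.26)])
```

```text
11.6 [ 0.52363347 -0.34252511  0.29715016] [-0.300028    0.27867329 -0.82920079] 0.3123838034962317
[-0.243, -0.274, 0.819] -0.0303 | [-0.002  0.009] rows 2.6 0.8
[-0.191, -0.083, 0.897] -0.0333 | [0. 0.] rows 2.6 0.8
[-0.096, 0.0, 0.912] -0.0333 | [0. 0.] rows 2.6 0.8
[-0.083, 0.0, 0.875] -0.0444 | [0. 0.] rows 2.5 1.1
[-0.138, 0.0, 0.97] -0.0292 | [0. 0.] rows 2.8 0.7
[0.0, 0.667, 0.0] 0.0 | [0. 0.] rows 1.9 0.0
```

View pics/w5.png

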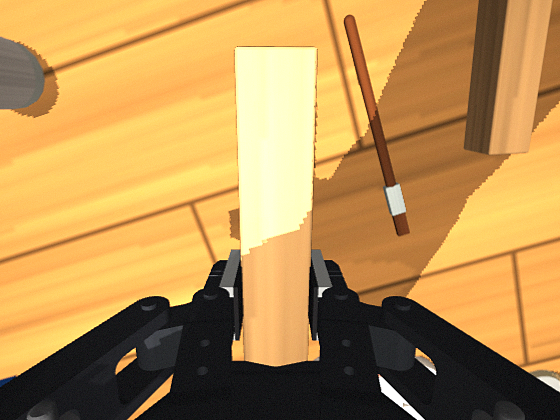

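move_arm([
  [[-0.24,-0.27,0.82],-0.03,10],
  [[-0.24,-0.27,0.82],-0.03,10],
  [[-0.24,-0.27,0.82],-0.03,10],
  [[-0.24,-0.27,0.82],-0.03,10],
  [[-0.24,-0.27,0.82],-0.03,10],
])

```text
time_s: 12.07
eef_pos: [0.525, -0.2383, 0.3267]
eef_rot: [-1.561, 0.159, -0.168]
contact_force: [-0.4, 0.0, -1.6]
finger_gap: 0.31
```

move_arm([
  [[-0.19,-0.08,0.9],-0.033,10],
  [[-0.19,-0.08,0.9],-0.033,10],
  [[-0.19,-0.08,0.9],-0.033,10],
  [[-0.19,-0.08,0.9],-0.033,10],
  [[-0.19,-0.08,0.9],-0.033,10],
])

```text
time_s: 12.48
eef_pos: [0.5249, -0.1275, 0.3355]
eef_rot: [-1.566, 0.077, -0.085]
contact_force: [-0.4, -0.7, -1.1]
finger_gap: 0.317
```

move_arm([
  [[-0.1,0,0.91],-0.033,10],
  [[-0.1,0,0.91],-0.033,10],
  [[-0.1,0,0.91],-0.033,10],
  [[-0.1,0,0.91],-0.033,10],
  [[-0.1,0,0.91],-0.033,10],
])

```text
time_s: 12.9
eef_pos: [0.5244, -0.0178, 0.3349]
eef_rot: [-1.568, -0.004, -0.002]
contact_force: [0.9, -0.3, -0.8]
finger_gap: 0.314
```

move_arm([
  [[-0.08,0,0.87],-0.044,10],
  [[-0.08,0,0.87],-0.044,10],
  [[-0.08,0,0.87],-0.044,10],
  [[-0.08,0,0.87],-0.044,10],
  [[-0.08,0,0.87],-0.044,10],
])

```text
time_s: 13.32
eef_pos: [0.5151, 0.0857, 0.3346]
eef_rot: [-1.566, -0.112, 0.107]
contact_force: [0.8, -0.7, -0.8]
finger_gap: 0.319
```

move_arm([
  [[-0.14,0,0.97],-0.029,10],
  [[-0.14,0,0.97],-0.029,10],
  [[-0.14,0,0.97],-0.029,10],
  [[-0.14,0,0.97],-0.029,10],
  [[-0.14,0,0.97],-0.029,10],
  [[-0.14,0,0.97],-0.029,10],
])

```text
time_s: 13.82
eef_pos: [0.4832, 0.1971, 0.3344]
eef_rot: [-1.562, -0.182, 0.177]
contact_force: [0.6, -0.5, -0.1]
finger_gap: 0.314
```

Run:
```python
from lv import *
s=bot.state();print(s["time_s"],s["eef_pos"],s["contact_force"],s["finger_gap"],s["joint_pos"])
print(toolpose(s).round(4))
plan(toolpose(s),[jp(-.06,0,.25)])
```

```text
13.8167 [0.48315902 0.19705186 0.33441014] [ 0.55613958 -0.48369267 -0.06149253] 0.31382708200294057 [ 1.36015009e-01 -1.40291416e-01 -2.71800643e-01  1.43610816e+00
  9.04457990e-04 -9.26808375e-02]
[[ 9.740e-01  3.000e-03 -2.267e-01  4.832e-01]
 [ 2.267e-01  1.300e-03  9.740e-01  1.971e-01]
 [ 3.200e-03 -1.000e+00  6.000e-04  3.344e-01]
 [ 0.000e+00  0.000e+00  0.000e+00  1.000e+00]]
[-0.007, 0.703, 0.008] -0.0009 | [-0.001  0.003] rows 2.0 0.0
```

move_arm([
  [[-0.007,0.5,0.008],-0.001,10],
  [[-0.007,0.86,0.008],-0.001,10],
  [[-0.007,0.86,0.008],-0.001,10],
  [[-0.007,0.86,0.008],-0.001,10],
  [[-0.007,0.86,0.008],-0.001,10],
  [[-0.007,0.86,0.008],-0.001,10],
])

```text
time_s: 14.32
eef_pos: [0.4837, 0.1969, 0.2331]
eef_rot: [-1.562, -0.185, 0.176]
contact_force: [-0.3, 0.2, -0.7]
finger_gap: 0.314
```

Run:
```python
from lv import *
s=bot.state();print(s["time_s"],s["eef_pos"],s["contact_force"],s["finger_gap"])
T=toolpose(s);print("jig",M.T@(T[:2,3]-c)*1e3, np.arctan2(T[1,0],T[0,0])-th)
a=bot.get_image("wrist");im=a["image"][:,:,::-1]
Tc=T@a["T_tool_cam"];np.savez("w6.npz",K=a["camera_matrix"],T=Tc)
cv2.imwrite("pics/w6.png",cv2.convertScaleAbs(im,alpha=1.2))
for y in (-.018,.018):
  for x in (-.152,-.1): print(y,x,proj(a["camera_matrix"],Tc,[*(c+M@[x,y]),.020]))
for y in (-.014,.014): print("rail end top",proj(a["camera_matrix"],Tc,(T@np.array([-.091,.151,y,1]))[:3]))
```

```text
14.3167 [0.48368263 0.19691803 0.23313459] [-0.34298344  0.18950351 -0.69470089] 0.3140497135552419
jig [-58.98521447  -1.28275472] -0.001531341187717361
-0.018 -0.152 [241.34240753  62.66011346]
-0.018 -0.1 [244.16180607 164.90445923]
0.018 -0.152 [312.43422472  62.5961611 ]
0.018 -0.1 [309.5577123 164.8168214]
rail end top [232.45597334  46.69412724]
rail end top [317.01352539  46.76200546]
```

View pics/w6.png

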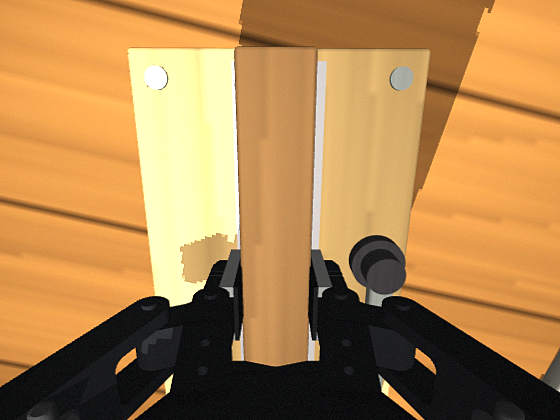

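move_arm([
  [[0,0.0,0.017],0,10],
  [[0,0.07,0.017],0,10],
  [[0,0.14,0.017],0,10],
  [[0,0.2,0.017],0,10],
  [[0,0.25,0.017],0,10],
  [[0,0.27,0.017],0,10],
  [[0,0.27,0.017],0,10],
  [[0,0.27,0.017],0,10],
])

```text
time_s: 15.03
eef_pos: [0.4835, 0.1993, 0.201]
eef_rot: [-1.562, -0.186, 0.176]
contact_force: [0.4, -0.4, -1.1]
finger_gap: 0.316
```

```bash
cat > st.py <<'E'
from lv import *
s=bot.state();T=toolpose(s)
print(s["time_s"],s["eef_pos"].round(4),"F jig",np.r_[M.T@s["contact_force"][:2],s["contact_force"][2]].round(2),s["moment"].round(2),s["finger_gap"],"jig",(M.T@(T[:2,3]-c)*1e3).round(1),(np.arctan2(T[1,0],T[0,0])-th).round(4),T[:3,1].round(4))
E
python3 st.py
```

```text
15.0333 [0.4835 0.1993 0.201 ] F jig [ 0.33 -0.5  -1.07] [-0.    0.04 -0.07] 0.316386993192789 jig [-58.7   1.1] -0.0009 [ 0.0059  0.0016 -1.    ]
```

No contact yet; lower the last few millimetres gently.

move_arm([
  [[0,0.01,0],0,10],
  [[0,0.02,0],0,10],
  [[0,0.03,0],0,10],
  [[0,0.03,0],0,10],
])

```text
time_s: 15.37
eef_pos: [0.4835, 0.1993, 0.1973]
eef_rot: [-1.562, -0.186, 0.176]
contact_force: [-0.6, -0.4, 0.6]
finger_gap: 0.311
```

```bash
python3 st.py
```

```text
15.3667 [0.4835 0.1993 0.1973] F jig [-0.69 -0.28  0.57] [-0.01 -0.01  0.03] 0.3112539469510745 jig [-58.7   1.1] -0.001 [ 0.0059  0.0016 -1.    ]
```

move_arm([
  [[0,0.005,0],0,10],
  [[0,0.01,0],0,10],
  [[0,0.01,0],0,10],
])

```text
time_s: 15.62
eef_pos: [0.4836, 0.1993, 0.197]
eef_rot: [-1.562, -0.186, 0.176]
contact_force: [-3.9, -0.6, 8.5]
finger_gap: 0.312
```

```bash
python3 st.py
```

```text
15.6167 [0.4836 0.1993 0.197 ] F jig [-3.91  0.31  8.54] [-0.15  0.99  0.02] 0.3122758456413038 jig [-58.5   1.1] -0.0009 [ 0.0062  0.0015 -1.    ]
```

move_arm([
  [[0,0,0],0,10],
  [[0.04,0,0],0,10],
  [[0.08,0,0],0,10],
  [[0.12,0,0],0,10],
  [[0.16,0,0],0,10],
  [[0.2,0,0],0,10],
  [[0.22,0,0],0,10],
  [[0.22,0,0],0,10],
  [[0.22,0,0],0,10],
])

```text
time_s: 16.37
eef_pos: [0.5096, 0.2054, 0.1972]
eef_rot: [-1.562, -0.186, 0.176]
contact_force: [0.0, 0.0, 0.5]
finger_gap: 0.316
```

```bash
python3 st.py
```

```text
16.3667 [0.5096 0.2054 0.1972] F jig [0.04 0.01 0.46] [ 0.   -0.03  0.05] 0.3163097891419502 jig [-31.8   1. ] -0.0009 [ 0.0068  0.0017 -1.    ]
```

move_arm([
  [[0.02,0,0],0,10],
  [[0.04,0,0],0,10],
  [[0.06,0,0],0,10],
  [[0.08,0,0],0,10],
  [[0.1,0,0],0,10],
  [[0.12,0,0],0,10],
  [[0.12,0,0],0,10],
  [[0.12,0,0],0,10],
])

```text
time_s: 17.03
eef_pos: [0.5235, 0.2087, 0.1971]
eef_rot: [-1.562, -0.186, 0.176]
contact_force: [-4.1, -0.5, 0.8]
finger_gap: 0.317
```

```bash
python3 st.py
```

```text
17.0333 [0.5235 0.2087 0.1971] F jig [-4.14  0.5   0.84] [-0.18  0.94 -0.01] 0.317424700319055 jig [-17.5   1.1] -0.0009 [ 0.006   0.0016 -1.    ]
```

move_arm([
  [[0.02,0.002,0],0,10],
  [[0.04,0.003,0],0,10],
  [[0.06,0.003,0],0,10],
  [[0.08,0.003,0],0,10],
  [[0.08,0.003,0],0,10],
  [[0.08,0.003,0],0,10],
  [[0.08,0.003,0],0,10],
  [[0.08,0.003,0],0,10],
])

```text
time_s: 17.7
eef_pos: [0.5322, 0.2108, 0.197]
eef_rot: [-1.563, -0.184, 0.178]
contact_force: [-10.5, -1.4, 8.8]
finger_gap: 0.313
```

```bash
python3 st.py
python3 - <<'E'
from lv import *
s=bot.state();r=bot.get_image("wrist");im=r["image"][:,:,::-1]
a=bot.get_image("top")["image"][158:273,162:250,::-1]
a=cv2.resize(a,None,fx=3.652,fy=3.652,interpolation=cv2.INTER_CUBIC)[:420]
cv2.imwrite("pics/f.png",cv2.resize(cv2.convertScaleAbs(np.hstack([im[:a.shape[0]],a[:,:320]]),alpha=1.2),None,fx=.9,fy=.9))
E
python3 st.py
```

```text
17.7 [0.5322 0.2108 0.197 ] F jig [-10.56   1.04   8.81] [-0.45  2.13 -0.06] 0.3133947451329209 jig [-8.5  1.1] -0.0009 [ 4.1e-03  9.0e-04 -1.0e+00]
17.8 [0.5322 0.2108 0.197 ] F jig [-10.37   0.33   8.14] [-0.45  2.07 -0.06] 0.31792668465787044 jig [-8.5  1.1] -0.0009 [ 4.1e-03  9.0e-04 -1.0e+00]
```

View pics/f.png

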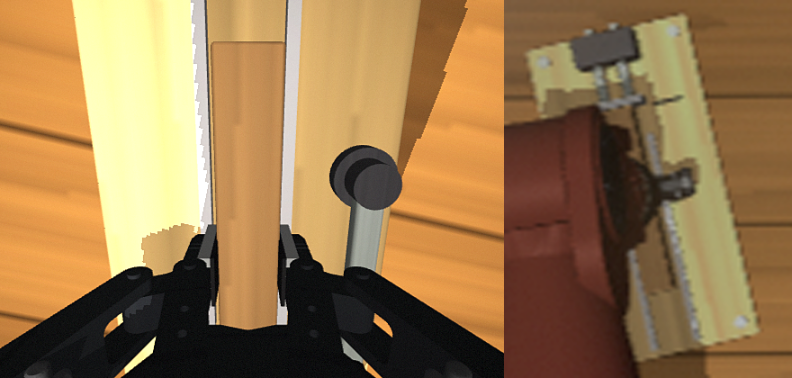

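move_arm([
  [[0.002,-0.001,0],0,10],
  [[0.002,-0.001,0],0,10],
  [[0.002,-0.001,0],0,10],
  [[0.002,-0.001,0],0,10],
  [[0.002,-0.001,0],0,10],
])

```text
time_s: 18.22
eef_pos: [0.5319, 0.2108, 0.197]
eef_rot: [-1.563, -0.183, 0.179]
contact_force: [-8.3, -1.4, 5.0]
finger_gap: 0.31
```

```bash
python3 st.py
```

```text
18.2167 [0.5319 0.2108 0.197 ] F jig [-8.43  0.57  5.01] [-0.41  1.65 -0.17] 0.310257653151628 jig [-8.9  1.2] -0.0009 [ 2.4e-03  4.0e-04 -1.0e+00]
```

Run:
```python
from lv import *
for i in range(4):
    for _ in range(4): bot.get_image("side")
    s=bot.state();print(s["time_s"],(M.T@(s["eef_pos"][:2]-c)*1e3).round(2),(M.T@s["contact_force"][:2]).round(2),s["contact_force"][2].round(2))
print(bot.finish_job())
```

```text
18.4167 [-8.9   1.18] [-8.06 -0.27] 5.23
18.6167 [-8.88  1.17] [-8.11  0.2 ] 4.04
18.8167 [-8.89  1.17] [-8.61 -0.54] 3.83
19.0167 [-8.9   1.18] [-8.14  1.  ] 4.73
the job is handed in; nothing more can be done
None
```

I swung the clamp lever open, laid the long rail in the channel and pressed it against the stop plate. I handed the job in at about 19 s with the gripper still holding the rail. No verdict came back.

- **Push:** Over the last 0.8 s before handing in, the arm stayed steady to about 0.02 mm. It pushed along the channel with 8.1–8.6 N and pressed down on the bed with about 4–5 N. The wrist reading includes some friction on the bed, so the force on the plate itself is probably 7.5–8 N. In the last top picture, taken just before a small final correction, the plate stood at about the half-travel ticks. By the arm's position it was about 19 mm back.
- **Push peak:** On the way in, the push read 10.6 N for a moment with 8.8 N down on the bed. I eased it off, and the plate stayed far from the end of its travel.
- **Rail:** By the arm's pose it sits about 1 mm off the channel centre by my jig estimate, straight to 0.001 rad. The wrist camera showed it between the guides.
- **Lever:** The wrist picture showed it parallel to the channel at about 1.55 rad. I then pushed it a further 4 mm towards its end stop.
- **Other things:** The gripper touched nothing else on the table that I noticed, but I did not re-measure where they lie at the end.

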